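# Clip the cheese triers back on the tool rail

### The job

Put the three loose cheese triers back on the tool rail in size order, the large one at the left (seen from the robot) in the largest clip, then the middle-sized one (pull it out of the big cheese), then the small one next to the tiny trier that is already there. Click each one fully home in its own clip by the middle of its handle, square to the rail with its blade pointing away from the robot, and let go. Leave the small cheeses and everything else where they are, and take care not to knock against the big cheese.

Things in the scene. Friction and masses are not known exactly. Their poses are not given: they have to be found in the camera images.
- large_handle (a point): Centre of the handle of the large cheese trier: wooden handle, eight-sided, 26 mm across flats, 100 mm long; 10 mm ferrule; gouge-shaped steel blade 20 mm wide, 130 mm long; 160 g, balancing 20 mm blade-wards of this point. x: along the tool to the blade's tip; y, z: square to two flats; lying on the board, it rests on a flat and does not roll.
- large_ferrule (a point): Front of the large trier's ferrule, where its blade begins, on the tool's axis, 60 mm from its handle's centre. Same axes.
- mid_handle (a point): Centre of the handle of the middle-sized cheese trier: wooden handle, eight-sided, 22 mm across flats, 90 mm long; 10 mm ferrule; gouge-shaped steel blade 17 mm wide, 100 mm long; 120 g, balancing 15 mm blade-wards of this point. x: along the tool to the blade's tip; y, z: square to two flats; it starts standing handle up, blade sunk 88 mm deep in a loose bore in the big wheel (2 mm play all round: it may lean 2 degrees); lift it straight up 95 mm to free it.
- mid_ferrule (a point): Front of the middle-sized trier's ferrule, where its blade begins, on the tool's axis, 55 mm from its handle's centre. Same axes.
- small_handle (a point): Centre of the handle of the small cheese trier: wooden handle, eight-sided, 18 mm across flats, 80 mm long; 10 mm ferrule; gouge-shaped steel blade 14 mm wide, 80 mm long; 90 g, balancing 11 mm blade-wards of this point. x: along the tool to the blade's tip; y, z: square to two flats; lying on the board, it rests on a flat and does not roll.
- small_ferrule (a point): Front of the small trier's ferrule, where its blade begins, on the tool's axis, 50 mm from its handle's centre. Same axes.
- rail: Fixed tool rail: steel tube 24 mm wide, 300 mm long, top 42 mm above the table, on two low feet; origin under its middle; x: away from the robot, y: along it to the large-clip end (left), z: up. Four spring clips on top, 105 and 35 mm either side of its middle; the right-end one already holds a tiny trier (handle 14 x 70 mm, axis 52 mm up), which stays.
- clip_large (a point): Where the large trier's handle centre belongs (first from the left, y = +105 mm on the rail; axes as the rail's; blade to +x; 58 mm up). Clip for a 26 mm handle, open on top: two sprung arms 16 mm wide in x, lips 18 mm apart, flaring to 29 mm at their tips 21 mm above this point. Pushed straight down (about 15 N), the handle snaps under the lips and rests on the clip's floor, 45 mm up.
- clip_mid (a point): Where the middle-sized trier's handle centre belongs (second, y = +35 mm; axes as the rail's; blade to +x; 56 mm up). Clip for a 22 mm handle, open on top: two sprung arms 16 mm wide in x, lips 15 mm apart, flaring to 24 mm at their tips 18 mm above this point. Pushed straight down (about 15 N), the handle snaps under the lips and rests on the clip's floor, 45 mm up.
- clip_small (a point): Where the small trier's handle centre belongs (third, y = -35 mm; axes as the rail's; blade to +x; 54 mm up). Clip for a 18 mm handle, open on top: two sprung arms 16 mm wide in x, lips 12 mm apart, flaring to 20 mm at their tips 15 mm above this point. Pushed straight down (about 15 N), the handle snaps under the lips and rests on the clip's floor, 45 mm up.
- wheel_big: The big wheel of cheese in which the middle-sized trier stands: 200 mm across, 100 mm tall, heavy and fixed. Origin at the centre of its underside; the bore (20 mm wide) lies 45 mm from its centre along its -y axis.
- tomme_a_centre (a point): Bystander, loose: small cheese, 100 mm across, 50 mm tall. Point at its centre, half-way up.
- tomme_b_centre (a point): Bystander, loose: small cheese, 110 mm across, 50 mm tall. Point at its centre, half-way up.
- tomme_c_centre (a point): Bystander, loose: small cheese, 96 mm across, 45 mm tall. Point at its centre, half-way up.
- brush_centre (a point): Bystander, loose: rind brush lying bristles down, 200 mm long, 45 mm wide, 36 mm tall; x along it towards the head. Point at its centre, half-way up.
- jar_centre (a point): Bystander, loose: closed jar, 72 mm across, 95 mm tall. Point at its centre, half-way up.
- dish_centre (a point): Bystander, loose: small steel dish, 90 mm across, 30 mm tall. Point at its centre, half-way up.

How it is judged (in metres and radians):
At the end, for the whole second after the job is handed in: Each of the three triers sits in its own clip: handle centre within 3 mm in height, 4 mm sideways and 22 mm lengthwise of the clip's point, handle within 0.14 rad of square to the rail, blade on the far side from the robot, at rest (z of large_handle in the frame of clip_large between -0.003 and 0.003 m and y of large_handle in the frame of clip_large between -0.004 and 0.004 m and x of large_handle in the frame of clip_large between -0.022 and 0.022 m and angle between the x axis of large_handle and the x axis of clip_large, either way round below 0.14 rad and x of large_ferrule in the frame of clip_large above 0.02 m and linear speed of each of trier_large, trier_mid, trier_small below 0.02 m/s and z of mid_handle in the frame of clip_mid between -0.003 and 0.003 m and y of mid_handle in the frame of clip_mid between -0.004 and 0.004 m and x of mid_handle in the frame of clip_mid between -0.022 and 0.022 m and angle between the x axis of mid_handle and the x axis of clip_mid, either way round below 0.14 rad and x of mid_ferrule in the frame of clip_mid above 0.02 m and z of small_handle in the frame of clip_small between -0.003 and 0.003 m and y of small_handle in the frame of clip_small between -0.004 and 0.004 m and x of small_handle in the frame of clip_small between -0.022 and 0.022 m and angle between the x axis of small_handle and the x axis of clip_small, either way round below 0.14 rad and x of small_ferrule in the frame of clip_small above 0.02 m); the robot touches nothing.
It fails at once if a small cheese is pushed more than 30 mm from its place (distance of any of tomme_a_centre, tomme_b_centre, tomme_c_centre from where it was at the start of the episode above 0.03 m).
It fails at once if the brush, the jar or the dish is pushed more than 30 mm from its place (distance of any of brush_centre, jar_centre, dish_centre from where it was at the start of the episode above 0.03 m).
It fails at once if the robot drives into the big wheel of cheese (more than 20 N) (contact force between any of the fingers, the arm and wheel_big above 20 N).
It also fails if it takes over 72 s, if anything falls off the work surface, if the arm or the gripper's body presses on something with over 40 N, if the wrist force passes 120 N, or if a joint passes its speed limit or range.

### The arm

A 6-joint arm with a two-finger parallel gripper is mounted at the origin on the work surface. World frame = base frame: x ahead of the robot, y to its left, z up, the work surface at z = 0. Lengths are in mm, angles in rad, forces in N, time in s.
With the tool pointing down it reaches from about 275 to 1000 mm from the base axis. Payload 8.4 kg.
Tool frame: the origin (TCP) lies at the very end of the fingers, on their centre line; the grasp point (between the pads) lies 19 mm behind it; z points along the fingers, x is the direction in which the jaws open and shut, and the axes are right-handed (so a half turn about z gives the same grasp; the last joint's range is limited). The gripper opens to 85 mm and grips with 20 to 120 N. Pads are 22 mm wide; open, the fingers measure 114 mm over their backs; the gripper's body (76 mm by 85 mm) begins 54 mm behind the grasp point. The pads swing forward as they close: fully open they stand 13 mm farther back than shut.
Start: joints at [-1.107, 0.353, 1.633, -0, 1.155, -0.002], TCP at [280.71, -558.417, 231.281] pointing down, gripper open.
Joint ranges: [-2.63, 2.63], [-0.92, 2.1], [0.06, 2.66], [-1.3, 4.44], [0, 2.69], [-3.02, 3.02]. Speed limits (rad/s): [2.22, 2.22, 2.79, 3.14, 3.14, 3.14].

### API

Orientations are given as [roll, pitch, yaw] about the fixed x, y, z axes, in that order (R = Rz(yaw) Ry(pitch) Rx(roll)).
In Python, from rig import r gives the robot as it stands. The module is installed in compiled form; this text tells all that it offers.
- The arm moves only by the tool apply_moves, never from a script. Its argument "targets" is a list that holds one entry, the list of rows, each a list of 7 numbers: the gripper's target within -1 to 1 (fully open at 1, half-way at 0, shut at -1), then the shift along the tool's x, y, z in cm, then the turn, a rotation vector about the tool's x, y, z in degrees. A call has 1 to 8 rows; each row is the pose to reach, as a shift and turn from the pose measured when the call began, along the tool's axes at that moment; what a row does not reach only later rows make up. A row lasts 1/10 s, in which the tool goes at most 50 mm and 8.59 degrees, less where a joint would pass 70% of its speed; a pose out of reach is approached as far as the arm can. A call with a gripper value outside its range is refused whole. The fingers move at their own pace and stop on an object; "newtons" is the grip in N (left out, the last holds). Time passes only in rows, so rows that repeat a pose let the fingers close. It gives the time, the measured TCP pose, the force and the opening at its end, in the units of the state.
- r.sense(): the state, without advancing time (a new reading comes with each control period).
- r.grab_frame(name): name is "side" or "top" or "wrist"; returns a dict with "pixels" (480x640x3 uint8, red, green, blue), "fov_y" (degrees; the focal length in pixels is half the picture's height over the tangent of half this angle, whatever the lens; pixels are square), "cx", "cy" (the principal point, pixels), "D" ([k1, k2, p1, p2, k3] as OpenCV has them; the pictures are not rectified), "R" (3x3) and "t" (3): a world point X has camera coordinates R X + t; the wrist camera has in their place "mount" (4x4, takes a point from camera to tool coordinates, whose origin is the TCP and whose axes are the tool frame's). Camera axes: x right, y down, z forward; pixel columns grow to the right and rows downward; lengths in mm; the calibration is good to about 2 mm. A picture is of the moment at which its call begins: read the wrist's pose just before it. There is no depth.
- r.sign_off(): hands the job in, once; it reports no verdict.
The state is a dict: "clock": time; "qpos": joint angles; "qvel": joint speeds; "joint_efforts": joint torques, N m; "eef_pos": TCP position; "tcp_rot": TCP orientation; "contact_force": force on the tool from outside, world axes, zero at the start; "wrist_torque": the same for the moment, N m; "opening": opening from 0.0 (shut) to 1.0 (fully open).
Only numpy, scipy, OpenCV 4.12 (cv2) and the standard library are available. Lean on these libraries where they do the work, as an engineer would, in place of code of your own. Each camera call takes 0.05 s, during which the arm holds its last target. There are 200 camera calls.

## Working session

There is one attempt and no reset: what is moved stays moved. The work goes in short steps, Python scripts to look and compute and a tool call to move; the robot and the scene stay as the last step left them, time stands still between calls to the robot, and variables do not carry over. Pictures are saved under pics/ and viewed, about 8 in all and at most 12, crops included, and the job is handed in when it is done.

Besides the shell and the picture viewer there is one more tool, called after ">>>" by a JSON object that holds its "method" and its "body". apply_moves: Moves the arm, as the interface text tells. Its arguments: {"type":"object","properties":{"targets":{"type":"array"},"newtons":{"type":"number"}},"required":["targets"]}

```bash
mkdir -p pics; cat > h.py <<'E'
import numpy as np, cv2
from rig import r
from scipy.spatial.transform import Rotation as Ro
def K(f):
    F=240/np.tan(np.radians(f["fov_y"])/2); return np.array([[F,0,f["cx"]],[0,F,f["cy"]],[0,0,1.]])
def pose(s=None):
    s=s or r.sense(); return Ro.from_euler('xyz',s["tcp_rot"]).as_matrix(), np.array(s["eef_pos"])
def cam(f,P=None):
    if "R" in f and f["R"] is not None: return np.array(f["R"]),np.array(f["t"]).ravel()
    R,p=P; M=np.array(f["mount"]); Rc=R@M[:3,:3]; c=R@M[:3,3]+p
    return Rc.T,-Rc.T@c
def save(n):
    P=pose(); f=r.grab_frame(n); R,t=cam(f,P)
    i=0
    import os
    while os.path.exists(f"pics/{n}{i}.png"): i+=1
    cv2.imwrite(f"pics/{n}{i}.png",f["pixels"][:,:,::-1]); np.savez(f"pics/{n}{i}.npz",K=K(f),D=np.array(f["D"],float),R=R,t=t)
    print(f"pics/{n}{i}.png",P[1].round(1)); return f"pics/{n}{i}"
def back(b,uv,z):
    c=np.load(b+".npz"); u=cv2.undistortPoints(np.array(uv,float).reshape(-1,1,2),c["K"],c["D"]).reshape(-1,2)
    z=np.broadcast_to(np.array(z,float),len(u)); C=-c["R"].T@c["t"]
    d=np.c_[u,np.ones(len(u))]@c["R"]; return C+d*((z-C[2])/d[:,2])[:,None]
def proj(b,X):
    c=np.load(b+".npz"); return cv2.projectPoints(np.array(X,float).reshape(-1,3),cv2.Rodrigues(c["R"])[0],c["t"],c["K"],c["D"])[0].reshape(-1,2)
def go(p,yaw,n=None):
    "rel move from now to tcp p, tool down with tool-x at world angle yaw (deg)"
    R,q=pose(); a=np.radians(yaw); x=np.array([np.cos(a),np.sin(a),0]); z=np.array([0,0,-1.]); T=np.c_[x,np.cross(z,x),z]
    print("shift cm",(R.T@(np.array(p)-q)/10).round(2),"rot deg",np.degrees(Ro.from_matrix(R.T@T).as_rotvec()).round(2))
E
python3 - <<'E'
from h import *
save("top");save("side");s=r.sense();print(s["tcp_rot"],s["clock"])
for n in("top0","side0"):
    c=np.load(f"pics/{n}.npz");print(n,(-c["R"].T@c["t"]).round(),c["D"],c["K"][0])
E
```

```text
pics/top0.png [ 280.5 -558.   230.5]
pics/side0.png [ 280.5 -558.   230.6]
[ 3.14158048e+00  1.30354684e-03 -1.10499425e+00] 0.1
top0 [ 441.   33. 1205.] [-0.03657589  0.          0.          0.          0.        ] [443.34015599   0.         317.2392171 ]
side0 [545. 793. 983.] [-0.01541465  0.          0.          0.          0.        ] [474.16591229   0.         328.63714883]
```

View pics/top0.png

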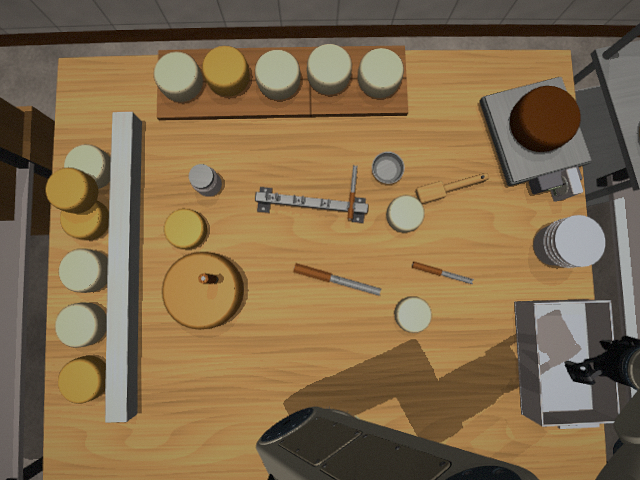

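View pics/side0.png

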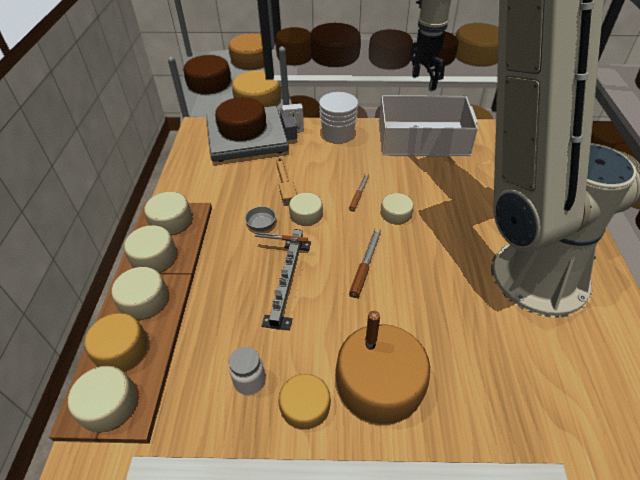

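The top view shows the large trier (handle about 314,273, tip 380,292), the small trier (handle about 427,268, tip 472,281) and the mid trier standing in the wheel (cap about 207,279). The rail runs from (264,198) to (359,209), with the tiny trier at its right end. The side view agrees.

```bash
python3 - <<'E'
from h import *
n=["Lend","Lferr","Ltip","Send","Sferr","Stip","wheel","midtop","railL","railR","tinytip","clip1","clip2","clip3","tomA","tomB","tomC","jar","dish"]
uv=[(295,268),(333,278),(380,292),(413,265),(441,272),(472,281),(202,290),(204,279),(257,199),(367,209),(354,167),(274,199),(298,201),(327,204),(185,229),(405,213),(413,314),(203,177),(387,168)]
z=[13,13,10,9,9,7,100,157,42,42,50,60,60,60,50,50,45,95,30]
for a,b in zip(n,back("pics/top0",uv,z)): print(a,b.round())
print("side mid top, wheel", back("pics/side0",[(373,314),(383,360),(264,322),(307,240)],[157,100,0,0]).round())
go([420,60,330],-20)
E
```

```text
Lend [495.  73.  13.]
Lferr [466. -29.  13.]
Ltip [ 425. -154.   10.]
Send [ 495. -247.    9.]
Sferr [ 474. -322.    9.]
Stip [ 448. -407.    7.]
wheel [442. 301. 100.]
midtop [468. 282. 157.]
railL [680. 169.  42.]
railR [ 646. -123.   42.]
tinytip [759. -92.  50.]
clip1 [675. 123.  60.]
clip2 [668.  60.  60.]
clip3 [658. -16.  60.]
tomA [602. 358.  50.]
tomB [ 632. -223.   50.]
tomC [ 366. -232.   45.]
jar [729. 300.  95.]
dish [ 760. -184.   30.]
side mid top, wheel [[ 465.  233.  157.]
 [ 444.  308.  100.]
 [ 717.  155.    0.]
 [ 625. -121.    0.]]
shift cm [-48.97 -40.22  -9.87] rot deg [-3.000e-02  7.000e-02 -4.331e+01]
```

```bash
python3 - <<'E'
from h import *
f=r.grab_frame("wrist");print(np.round(f["mount"],3),f["fov_y"],f["D"])
go([480,0,350],-17)
E
```

```text
[[ 1.00000e+00  1.00000e-03  0.00000e+00 -1.23000e-01]
 [-1.00000e-03  9.51000e-01  3.08000e-01 -7.83240e+01]
 [-0.00000e+00 -3.08000e-01  9.51000e-01 -1.40884e+02]
 [ 0.00000e+00  0.00000e+00  0.00000e+00  1.00000e+00]] 66.37929414979277 [-0.07225622  0.          0.          0.          0.        ]
shift cm [-40.92 -42.89 -11.88] rot deg [-3.000e-02  6.000e-02 -4.631e+01]
```

>>> {"method": "apply_moves", "body": {"targets": [[[1,-5,-5,-1.5,0,0,-6],[1,-10,-10,-3,0,0,-12],[1,-14,-14,-4,0,0,-18],[1,-18,-18,-5,0,0,-24],[1,-22,-22,-6,0,0,-30],[1,-26,-26,-7.5,0,0,-36],[1,-30,-30,-9,0,0,-42],[1,-34,-34,-10,0,0,-46.3]]]}}

```text
clock: 0.95
eef_pos: [403.7, -184.6, 312.5]
tcp_rot: [-3.141, 0.0, -0.293]
contact_force: [1.4, 0.5, 0.0]
opening: 1.002
```

```bash
python3 - <<'E'
from h import *
print(r.sense()["qpos"],r.sense()["clock"]);go([480,0,350],-17); print(pose())
E
```

```text
[-4.32853271e-01 -1.53104353e-02  1.89690168e+00  7.55857152e-04
  1.26043119e+00 -1.39899122e-01] 0.95
shift cm [  1.97 -19.88  -3.74] rot deg [-0.04  0.02  0.2 ]
(array([[ 9.57328202e-01, -2.89002952e-01, -8.81618206e-05],
       [-2.89002782e-01, -9.57327894e-01,  8.33605701e-04],
       [-3.25314278e-04, -7.72555235e-04, -9.99999649e-01]]), array([ 403.67792345, -184.60696559,  312.4715949 ]))
```

>>> {"method": "apply_moves", "body": {"targets": [[[1,1,-5,-1.5,0,0,0],[1,2,-10,-3,0,0,0],[1,2,-15,-3.7,0,0,0.2],[1,2,-19.9,-3.7,0,0,0.2],[1,2,-19.9,-3.7,0,0,0.2],[1,2,-19.9,-3.7,0,0,0.2]]]}}

```text
clock: 1.55
eef_pos: [480.4, 1.5, 349.3]
tcp_rot: [-3.141, 0.001, -0.293]
contact_force: [0.6, -0.9, -0.4]
opening: 1.002
```

```bash
python3 - <<'E'
from h import *
save("wrist")
E
```

```text
pics/wrist0.png [480.4   1.5 349.3]
```

View pics/wrist0.png

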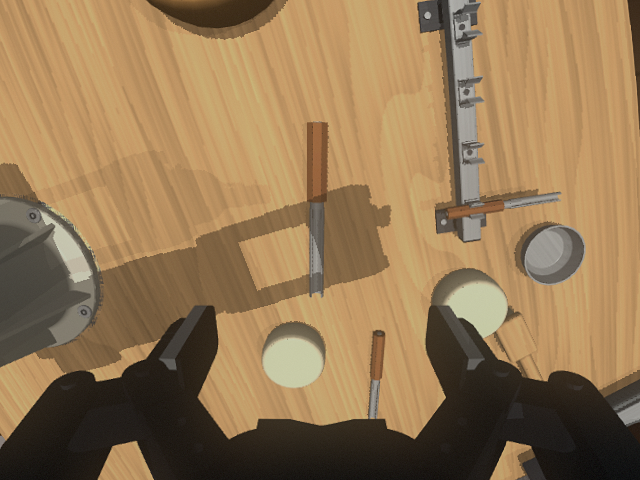

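The wrist view shows the large handle from (317,122) to (317,202) and the small handle from (379,331) to (374,378). The screws on the clip floors are at (461,27), (466,92) and (469,153), and the tiny trier's handle crosses the rail at about (472,210).

```bash
python3 - <<'E'
from h import *
im=cv2.imread("pics/wrist0.png"); cv2.imwrite("pics/c0.png",np.hstack([cv2.resize(im[0:250,415:535],None,fx=2.4,fy=2.4,interpolation=2),cv2.resize(im[110:320,270:390],None,fx=2.4,fy=2.4,interpolation=2)[:504]] ) if 0 else cv2.resize(im[0:250,400:560],None,fx=2.4,fy=2.4,interpolation=2))
b="pics/wrist0"
# wood mask axis
hsv=cv2.cvtColor(im,cv2.COLOR_BGR2HSV)
for nm,(x0,y0,x1,y1),h in(("L",(295,110,340,212),13),("S",(362,322,392,385),9)):
    m=np.zeros(im.shape[:2],bool); sub=hsv[y0:y1,x0:x1]; m[y0:y1,x0:x1]=(sub[...,0]<14)&(sub[...,1]>120)&(sub[...,2]<190)
    n,l,st,_=cv2.connectedComponentsWithStats(m.astype(np.uint8)); k=1+st[1:,4].argmax(); p=np.argwhere(l==k)[:,::-1]
    X=back(b,p,h)[:,:2]; c=X.mean(0); u=np.linalg.svd(X-c,full_matrices=0)[2][0]; u=u*np.sign(-u[1]); s=(X-c)@u; w=(X-c)@[-u[1],u[0]]
    print(nm,len(p),st[k],"mid",(c+u*(s.min()+s.max())/2).round(1),"ang",np.degrees(np.arctan2(u[1],u[0])).round(2),"len",np.ptp(s).round(1),"wid",np.ptp(w).round(1))
S=back(b,[(461,27),(466,92),(469,153)],45)[:,:2];print(S.round(1),np.diff(S,axis=0))
E
```

```text
L 1122 [ 307  123   21   79 1122] mid [480.9  27.9] ang -106.33 len 99.6 wid 26.7
S 326 [371 335  14  45 326] mid [ 485.1 -285.1] ang -105.93 len 82.1 wid 17.8
[[680.4 129.8]
 [671.9  60.3]
 [662.3  -9.4]] [[ -8.49483634 -69.56965882]
 [ -9.654276   -69.70768335]]
```

View pics/c0.png

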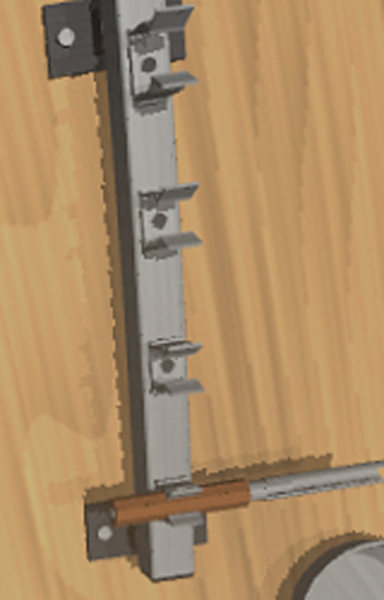

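The clip spacing comes out at 70 mm, so the rail fix is consistent. The rail's y axis is at 82.6°. Next is the large trier.

```bash
python3 - <<'E'
from h import *
u=np.array([np.cos(np.radians(-106.33)),np.sin(np.radians(-106.33))])
print(back("pics/wrist0",[(462.1,27.1),(466.7,92.1),(469.6,152.5)],45).round(1))
g=np.array([480.9,27.9])+26*u;print(g);go([*g,40],-16.33);go([*g,4],-16.33)
E
```

```text
[[681.6 129.4  45. ]
 [672.7  59.9  45. ]
 [663.1  -9.   45. ]]
[473.58960019   2.9488867 ]
shift cm [-0.67 -0.07 30.93] rot deg [-0.    0.05 -0.57]
shift cm [-0.67 -0.07 34.53] rot deg [-0.    0.05 -0.57]
```

>>> {"method": "apply_moves", "body": {"targets": [[[1,-0.3,0,5,0,0,-0.5],[1,-0.7,0,10,0,0,-0.6],[1,-0.7,0,15,0,0,-0.6],[1,-0.7,0,20,0,0,-0.6],[0.2,-0.7,0,25,0,0,-0.6],[0.2,-0.7,0,29,0,0,-0.6],[0,-0.7,0,31,0,0,-0.6],[0,-0.7,0,31,0,0,-0.6]]]}}

```text
clock: 2.4
eef_pos: [470.4, 0.7, 36.7]
tcp_rot: [3.14, 0.007, -0.287]
contact_force: [0.3, 1.0, 0.3]
opening: 0.5
```

```bash
python3 - <<'E'
from h import *
save("wrist");u=np.array([np.cos(np.radians(-106.33)),np.sin(np.radians(-106.33))])
g=np.array([480.9,27.9])+26*u;go([*g,4],-16.33)
E
```

```text
pics/wrist1.png [470.4   0.7  36.7]
shift cm [ 0.13 -0.25  3.45] rot deg [ 0.06  0.23 -0.08]
```

View pics/wrist1.png

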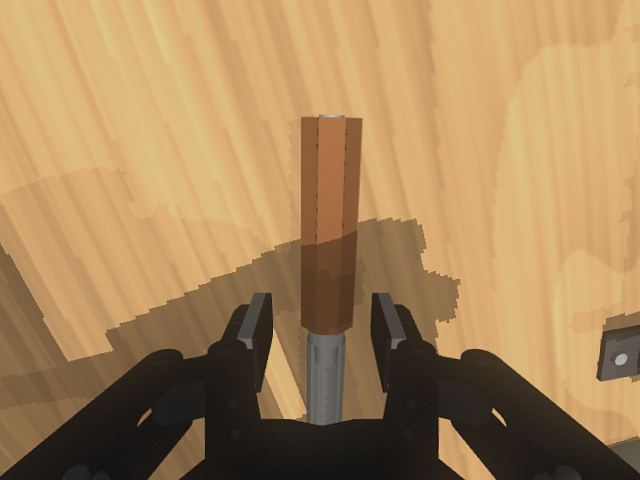

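```bash
python3 - <<'E'
from h import *
b="pics/wrist1"
A=back(b,[(301,118),(362,118),(302,325),(355,325)],[13]*4);print(A.round(1))
B=back(b,[(318,116),(345,116),(317,240),(344,240)],26);print(B.round(1))
butt=(B[0]+B[1])/2;f=(A[2]+A[3])/2;a=(A[0]+A[1])/2;d=f-a;print(a,f,np.degrees(np.arctan2(d[1],d[0])),np.linalg.norm(d))
c=np.load(b+".npz");print(c["K"]);u=np.array([np.cos(np.radians(-106.33)),np.sin(np.radians(-106.33))])
g=butt[:2]+76*u;print(g);go([*g,4],-16.33)
E
```

```text
[[483.8  79.5  13. ]
 [508.9  72.1  13. ]
 [454.1 -17.3  13. ]
 [480.2 -24.9  13. ]]
[[491.2  78.1  26. ]
 [501.4  75.1  26. ]
 [476.1  28.7  26. ]
 [487.4  25.5  26. ]]
[496.35213008  75.81455834  13.        ] [467.15929468 -21.0759203   13.        ] -106.76741006955851 101.19281837146602
[[366.90312108   0.         321.32588298]
 [  0.         366.90312108 237.80120383]
 [  0.           0.           1.        ]]
[474.92043363   3.6309235 ]
shift cm [ 0.24 -0.36  3.45] rot deg [ 0.06  0.23 -0.08]
```

>>> {"method": "apply_moves", "body": {"targets": [[[0,0.2,-0.3,1.5,0,0.2,0],[0,0.2,-0.35,2.8,0,0.2,0],[0,0.2,-0.35,3.4,0,0.2,0],[-1,0.2,-0.35,3.4,0,0.2,0],[-1,0.2,-0.35,3.4,0,0.2,0],[-1,0.2,-0.35,3.4,0,0.2,0],[-1,0.2,-0.35,3.4,0,0.2,0]]], "newtons": 100}}

```text
clock: 3.15
eef_pos: [474.8, 3.6, 5.0]
tcp_rot: [3.141, -0.0, -0.286]
contact_force: [-0.6, -0.6, 5.1]
opening: 0.273
```

```bash
python3 - <<'E'
from h import *
print(pose()[1],r.sense()["clock"]);e=np.array([np.cos(np.radians(-7.4)),np.sin(np.radians(-7.4))])
g=np.array([681.6,129.4])+26*e;print(g);go([*g,170],82.6)
E
```

```text
[474.82680995   3.64596985   5.03023954] 3.15
[707.38345022 126.05131449]
shift cm [ 18.86 -18.29 -16.51] rot deg [ 5.0e-02  4.0e-02 -9.9e+01]
```

>>> {"method": "apply_moves", "body": {"targets": [[[-1,0,0,-4,0,0,0],[-1,0,0,-9,0,0,0],[-1,0,0,-13,0,0,-4],[-1,2,-2,-16.5,0,0,-12],[-1,4,-4,-16.5,0,0,-20],[-1,7,-6,-16.5,0,0,-28],[-1,9,-9,-16.5,0,0,-36],[-1,11,-11,-16.5,0,0,-44]]]}}

```text
clock: 3.95
eef_pos: [612.6, 79.6, 170.1]
tcp_rot: [3.141, -0.0, 0.488]
contact_force: [0.4, -0.2, -1.1]
opening: 0.273
```

```bash
python3 - <<'E'
from h import *
s=r.sense();print(s["qpos"],s["opening"]);e=np.array([np.cos(np.radians(-7.4)),np.sin(np.radians(-7.4))])
g=np.array([681.6,129.4])+26*e;go([*g,170],82.6)
E
```

```text
[ 1.27173069e-01  4.03764845e-01  1.70517537e+00 -7.46077737e-04
  1.03227436e+00 -3.60273616e-01] 0.27255435846302817
shift cm [10.55  0.34  0.02] rot deg [ 4.000e-02  1.000e-02 -5.465e+01]
```

>>> {"method": "apply_moves", "body": {"targets": [[[-1,2,0,0,0,0,-8],[-1,4,0,0,0,0,-16],[-1,6,0.3,0,0,0,-24],[-1,8,0.3,0,0,0,-32],[-1,10,0.3,0,0,0,-40],[-1,10.5,0.3,0,0,0,-48],[-1,10.5,0.3,0,0,0,-54.6],[-1,10.5,0.3,0,0,0,-54.6]]]}}

```text
clock: 4.75
eef_pos: [706.5, 126.3, 169.7]
tcp_rot: [-3.141, 0.001, 1.443]
contact_force: [0.1, 1.1, -2.5]
opening: 0.269
```

```bash
python3 - <<'E'
from h import *
save("wrist");e=np.array([np.cos(np.radians(-7.4)),np.sin(np.radians(-7.4))])
g=np.array([681.6,129.4])+26*e;go([*g,85],82.6);print(r.sense()["qpos"])
E
```

```text
pics/wrist2.png [706.5 126.3 169.7]
shift cm [0.   0.09 8.48] rot deg [-0.01  0.04 -0.18]
[ 1.75009907e-01  5.49961629e-01  1.46633643e+00 -7.05736306e-04
  1.12563629e+00 -1.26311508e+00]
```

View pics/wrist2.png

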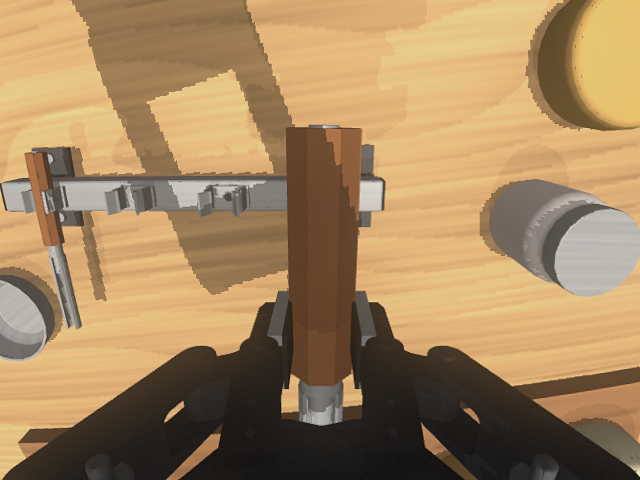

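The large handle is held square between the pads (col about 322). Behind it the rail runs from (3,195) to (384,193), with the mid clip's screw at (228,196).

```bash
python3 - <<'E'
from h import *
b="pics/wrist2"
X=back(b,[(228,196),(3.5,178),(3.5,211),(384.5,179),(384.5,211)],[45,42,42,42,42]);print(X.round(1))
l,rr=(X[1]+X[2])/2,(X[3]+X[4])/2
print("rail mid",(l+rr)/2,"len",np.linalg.norm(rr-l),"ang",np.degrees(np.arctan2(*(rr-l)[[1,0]])))
d=(rr-l)/np.linalg.norm(rr-l);m=(l+rr)/2
for k in(105,35,-35):print(k,(m+k*d).round(1))
# edge of tube top near both ends via columns: print gray profile
g=cv2.imread(b+".png",0)
for c in(170,270):print(c,g[170:222,c])
E
```

```text
[[ 672.1   61.    45. ]
 [ 633.9 -114.2   42. ]
 [ 659.2 -124.5   42. ]
 [ 674.8  176.9   42. ]
 [ 698.9  175.    42. ]]
rail mid [666.72640608  28.31841267  42.        ] len 298.0359613145182 ang 82.23478152540349
105 [680.9 132.4  42. ]
35 [671.5  63.   42. ]
-35 [662.   -6.4  42. ]
170 [115 116 117 119 121 116  90  85  86  83 133 163 189 198 203 127 124 128
 127 129 128 127 127 126 127 126 128 127 128 126 125 125 126 126 127 129
 125 121 123 116 108 114 128 126 126 123 124 123 122 120 158 188]
270 [180 177 181 157 118 110  87  82  81  82  99 116 125 127 128 127 126 128
 129 129 127 126 126 125 127 127 129 128 128 125 125 124 125 125 125 125
 124 124 124 116 103 120 129 125 121 123 123 126 126 128 127 127]
```

```bash
python3 - <<'E'
from h import *
b="pics/wrist2"
z=170+9
X=back(b,[(286.5,128),(361.5,128),(291,340),(357,340)],z);m1=(X[0]+X[1])/2;m2=(X[2]+X[3])/2
d=m2-m1;print(m1,m2,np.degrees(np.arctan2(d[1],d[0])),"wid",np.linalg.norm(X[0]-X[1]),np.linalg.norm(X[2]-X[3]))
c=np.array([681.3,130.0]);e=np.array([np.cos(np.radians(-7.5)),np.sin(np.radians(-7.5))]);n=np.array([-e[1],e[0]])
h=m1[:2]+50*e;print("handle centre in clip (x,y)",(h-c)@e,(h-c)@n)
E
```

```text
[630.33872345 136.81787167 179.        ] [714.49382139 126.22415845 179.        ] -7.174836167369067 wid 25.958776495089342 27.55859560287997
handle centre in clip (x,y) -1.4152065971536352 0.10776245633963791
```

>>> {"method": "apply_moves", "body": {"targets": [[[-1,0,0.1,4,0,0,0],[-1,0,0.1,7,0,0,-0.2],[-1,0,0.1,8.5,0,0,-0.2],[-1,0,0.1,9.3,0,0,-0.2],[-1,0,0.1,10,0,0,-0.2],[-1,0,0.1,10.6,0,0,-0.2]]], "newtons": 120}}

```text
clock: 5.4
eef_pos: [708.9, 126.4, 65.6]
tcp_rot: [3.139, -0.0, 1.441]
contact_force: [-3.0, 0.8, 16.9]
opening: 0.268
```

>>> {"method": "apply_moves", "body": {"targets": [[[-1,0,0,0.4,0,0,0],[-1,0,0,0.8,0,0,0],[-1,0,0,1.2,0,0,0],[-1,0,0,1.5,0,0,0],[-1,0,0,1.5,0,0,0]]]}}

```text
clock: 5.9
eef_pos: [708.8, 126.4, 50.3]
tcp_rot: [3.139, -0.0, 1.441]
contact_force: [0.0, 0.7, -2.6]
opening: 0.267
```

```bash
python3 - <<'E'
from h import *
s=r.sense();print(s["contact_force"],s["wrist_torque"],s["eef_pos"],s["tcp_rot"])
save("wrist")
E
```

```text
[ 0.03059765  0.74930392 -2.57442232] [ 0.03809781 -0.00989552 -0.04519315] [708.83135708 126.39029058  50.29078576] [ 3.13919639e+00 -3.28226987e-04  1.44111537e+00]
pics/wrist3.png [708.8 126.4  50.3]
```

View pics/wrist3.png

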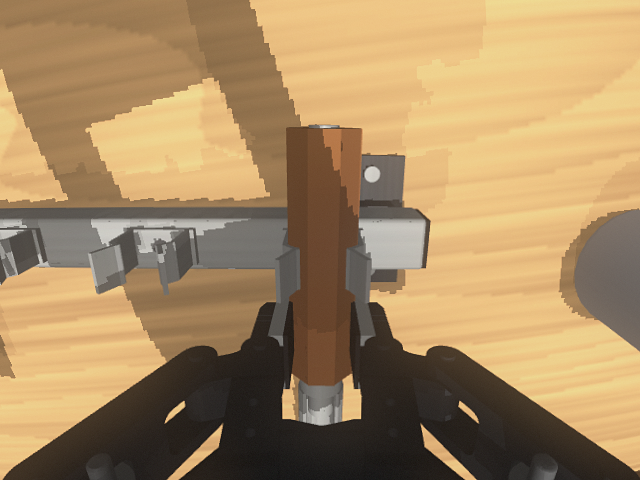

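The handle is inside the large clip's arms. I'll press 2 mm more, release and rise.

>>> {"method": "apply_moves", "body": {"targets": [[[-1,0,0,0.1,0,0,0],[-1,0,0,0.2,0,0,0],[-1,0,0,0.2,0,0,0]]]}}

```text
clock: 6.25
eef_pos: [709.0, 126.4, 49.8]
tcp_rot: [3.139, -0.0, 1.441]
contact_force: [-3.1, 0.4, 9.9]
opening: 0.262
```

>>> {"method": "apply_moves", "body": {"targets": [[[-0.2,0,0,0,0,0,0],[-0.1,0,0,0,0,0,0],[-0.1,0,0,0,0,0,0],[-0.1,0,0,-1.5,0,0,0],[-0.1,0,0,-4,0,0,0],[-0.1,0,0,-8,0,0,0],[-0.1,0,0,-12,0,0,0],[0,0,0,-15,0,0,0]]], "newtons": 60}}

```text
clock: 7.05
eef_pos: [709.3, 126.5, 203.7]
tcp_rot: [3.136, -0.001, 1.441]
contact_force: [0.4, -0.4, -0.2]
opening: 0.496
```

```bash
python3 - <<'E'
from h import *
b=save("wrist")
u=np.array([np.cos(np.radians(-105.93)),np.sin(np.radians(-105.93))]);g=np.array([485.1,-285.1])+25*u;print(g);go([*g,150],-15.9)
X=back(b,[(0,0)],0)
E
```

```text
pics/wrist4.png [709.3 126.5 203.7]
[ 478.23843131 -309.13994333]
shift cm [-46.28 -17.57   5.55] rot deg [ 0.34 -0.72 98.47]
```

View pics/wrist4.png

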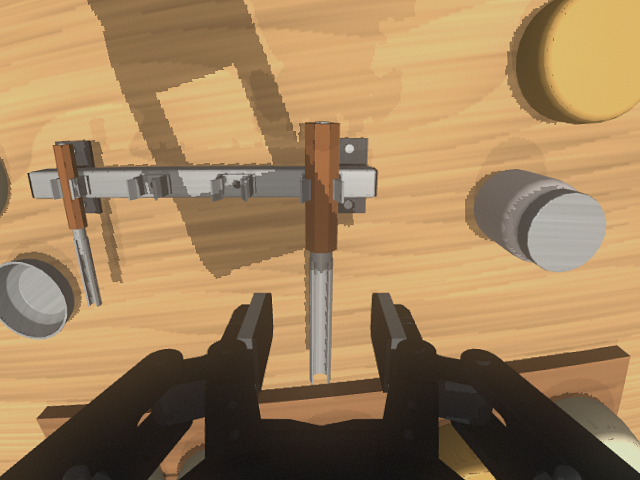

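The large trier is seated in its clip (the press read 9.9 N at the floor) and released. Now the small one.

>>> {"method": "apply_moves", "body": {"targets": [[[0,-3,-1,0,0,0,7],[0,-7,-2.5,0,0,0,15],[0,-11,-4,0,0,0,23],[0,-15,-6,0,0,0,31],[0,-19,-7.5,0,0,0,39],[0,-23,-9,0,0,0,47],[0,-27,-10.5,0,0,0,55],[0,-31,-12,0,0,0,63]]]}}

```text
clock: 7.9
eef_pos: [551.7, -166.3, 207.5]
tcp_rot: [3.139, -0.013, 0.336]
contact_force: [1.1, -0.8, 0.3]
opening: 0.497
```

```bash
python3 - <<'E'
from h import *
g=[478.2,-309.1];go([*g,120],-15.9)
E
```

```text
shift cm [-11.75  11.03   8.64] rot deg [-0.06 -0.76 35.15]
```

>>> {"method": "apply_moves", "body": {"targets": [[[0,-3,3,2,0,-0.7,8],[0,-6,6,5,0,-0.7,16],[0,-9,9,8,0,-0.7,24],[0,-11,10.5,11,0,-0.7,32],[0,-11.7,11,13,0,-0.7,35],[0,-11.7,11,14.5,0,-0.7,35],[0,-11.7,11,14.5,0,-0.7,35]]]}}

```text
clock: 8.6
eef_pos: [478.6, -307.8, 60.1]
tcp_rot: [-3.139, 0.002, -0.274]
contact_force: [0.2, -1.1, 0.8]
opening: 0.501
```

```bash
python3 - <<'E'
from h import *
b=save("wrist")
im=cv2.imread(b+".png");hsv=cv2.cvtColor(im,cv2.COLOR_BGR2HSV)
m=((hsv[...,0]<14)&(hsv[...,1]>120)&(hsv[...,2]<190)).astype(np.uint8);m[:, :240]=0;m[:,400:]=0
n,l,st,_=cv2.connectedComponentsWithStats(m);k=1+st[1:,4].argmax();print(st[k])
p=np.argwhere(l==k)[:,::-1];X=back(b,p,9)[:,:2]
c=X.mean(0);u=np.linalg.svd(X-c,full_matrices=0)[2][0];u*=np.sign(-u[1]);s=(X-c)@u;w=(X-c)@[-u[1],u[0]]
butt=c+u*s.min();a=np.degrees(np.arctan2(u[1],u[0]));print("len",np.ptp(s),"wid",np.ptp(w),"ang",a)
g=butt+65*u;print("by butt",g,"mid",c+u*(s.min()+s.max())/2);go([*g,4],a+90)
E
```

```text
pics/wrist5.png [ 478.6 -307.8   60.1]
[ 304  144   37  149 3981]
len 83.15132203544661 wid 18.195929478553495 ang -107.33215073784427
by butt [ 477.32399674 -305.69718407] mid [ 484.3023551  -283.33645575]
shift cm [-0.27 -0.15  5.73] rot deg [-0.09  0.01  1.69]
```

View pics/wrist5.png

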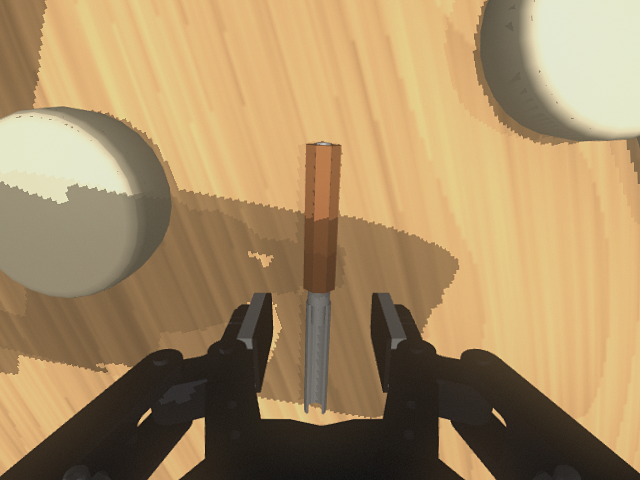

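The small handle lies straight between the open jaws, from (322,145) to (319,292). I'll grip it, lift it and turn it.

>>> {"method": "apply_moves", "body": {"targets": [[[0,-0.2,-0.1,2.5,0,0,1.4],[0,-0.2,-0.1,4.5,0,0,1.4],[0,-0.2,-0.1,5.5,0,0,1.4],[-1,-0.2,-0.1,5.6,0,0,1.4],[-1,-0.2,-0.1,5.6,0,0,1.4],[-1,-0.2,-0.1,5.6,0,0,1.4],[-1,-0.2,-0.1,5.6,0,0,1.4],[-1,-0.2,-0.1,5.6,0,0,1.4]]], "newtons": 110}}

```text
clock: 9.45
eef_pos: [478.8, -306.8, 6.5]
tcp_rot: [-3.14, -0.002, -0.297]
contact_force: [-0.0, 1.5, 7.1]
opening: 0.165
```

>>> {"method": "apply_moves", "body": {"targets": [[[-1,0,0,-4,0,0,0],[-1,0,0,-9,0,0,0],[-1,0,0,-13,0,0,-5],[-1,-2,-3,-15,0,0,-13],[-1,-4,-6,-15,0,0,-21],[-1,-6,-10,-15,0,0,-29],[-1,-7,-14,-15,0,0,-37],[-1,-8,-18,-15,0,0,-45]]]}}

```text
clock: 10.25
eef_pos: [454.4, -110.0, 157.2]
tcp_rot: [3.14, -0.003, 0.493]
contact_force: [0.6, -0.7, -1.3]
opening: 0.165
```

```bash
python3 - <<'E'
from h import *
print(r.sense()["opening"],r.sense()["qpos"]);e=np.array([np.cos(np.radians(-7.5)),np.sin(np.radians(-7.5))])
g=np.array([663,-8.8])+25*e;print(g);go([*g,140],82.5)
E
```

```text
0.16541581451456885 [-2.41680461e-01  2.00842704e-01  2.03427209e+00  1.53736697e-03
  9.03393861e-01 -7.35635159e-01]
[687.78612153 -12.06315481]
shift cm [25.19  2.41  1.8 ] rot deg [  0.15  -0.13 -54.25]
```

>>> {"method": "apply_moves", "body": {"targets": [[[-1,4,0.5,0,0,0,-7],[-1,8,1,0,0,0,-14],[-1,12,1.5,0,0,0,-22],[-1,16,2,0,0,0,-30],[-1,20,2.4,0.5,0,0,-38],[-1,24,2.4,1,0,0,-46],[-1,25.2,2.4,1.8,0,0,-54],[-1,25.2,2.4,1.8,0,0,-54.3]]]}}

```text
clock: 11.05
eef_pos: [688.5, -10.9, 138.8]
tcp_rot: [3.139, -0.001, 1.445]
contact_force: [0.3, 0.3, -1.4]
opening: 0.163
```

>>> {"method": "apply_moves", "body": {"targets": [[[-1,0,0,0,0,0,0],[-1,0,0,0,0,0,0]]]}}

```text
clock: 11.25
eef_pos: [687.7, -11.3, 139.0]
tcp_rot: [3.14, -0.001, 1.442]
contact_force: [-0.1, -0.4, -1.2]
opening: 0.165
```

```bash
python3 - <<'E'
from h import *
P=pose();b=save("wrist");e=np.array([np.cos(np.radians(-7.5)),np.sin(np.radians(-7.5))]);n=np.array([-e[1],e[0]])
im=cv2.imread(b+".png");hsv=cv2.cvtColor(im,cv2.COLOR_BGR2HSV)
m=((hsv[...,0]<14)&(hsv[...,1]>120)&(hsv[...,2]<190)).astype(np.uint8);m[:, :270]=0;m[:,370:]=0
k_,l,st,_=cv2.connectedComponentsWithStats(m);k=1+st[1:,4].argmax();print(st[k])
p=np.argwhere(l==k)[:,::-1];z=P[1][2]+2.5
q=p[(p[:,1]<st[k][1]+110)];X=back(b,q,z)[:,:2]
c=X.mean(0);u=np.linalg.svd(X-c,full_matrices=0)[2][0];u*=np.sign(u[0]);s=(X-c)@u;w=(X-c)@[-u[1],u[0]]
print("wid",np.ptp(w),"ang",np.degrees(np.arctan2(u[1],u[0])));h=c+u*(s.min()+40);d=h-[663,-8.8];print("in clip",d@e,d@n)
go([*(np.array([687.8,-12.1])),80],82.5);print(P)
E
```

```text
pics/wrist6.png [687.7 -11.3 139. ]
[ 297  158   49  195 7368]
wid 18.241107459406905 ang -6.881313614450224
in clip -1.2237679707057791 0.3088329354676517
shift cm [-0.07 -0.01  5.93] rot deg [ 0.13 -0.04  0.12]
(array([[ 1.28728571e-01,  9.91677970e-01,  1.93861992e-03],
       [ 9.91679644e-01, -1.28729603e-01,  4.16793300e-04],
       [ 6.62882506e-04,  1.86883670e-03, -9.99998034e-01]]), array([687.68489137, -11.33657369, 139.04906079]))
```

View pics/wrist6.png

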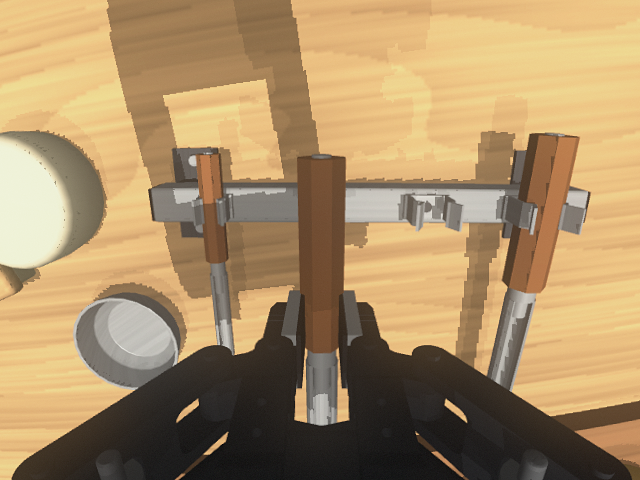

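The small handle is 0.3 mm off the clip line. I'll push it down.

>>> {"method": "apply_moves", "body": {"targets": [[[-1,0,0,3,0,0,0],[-1,0,0,5.5,0,0,0],[-1,0,0,6.5,0,0,0],[-1,0,0,7.1,0,0,0],[-1,0,0,7.7,0,0,0],[-1,0,0,8.3,0,0,0],[-1,0,0,8.8,0,0,0],[-1,0,0,8.9,0,0,0]]], "newtons": 120}}

```text
clock: 12.1
eef_pos: [689.0, -11.5, 51.2]
tcp_rot: [3.137, -0.001, 1.442]
contact_force: [0.5, 0.2, 9.7]
opening: 0.155
```

>>> {"method": "apply_moves", "body": {"targets": [[[-1,0,0,0.1,0,0,0],[-1,0,0,0.15,0,0,0],[-1,0,0,0.15,0,0,0]]]}}

```text
clock: 12.4
eef_pos: [690.4, -11.7, 51.4]
tcp_rot: [3.134, -0.001, 1.442]
contact_force: [-0.3, -0.1, 7.5]
opening: 0.156
```

>>> {"method": "apply_moves", "body": {"targets": [[[-0.3,0,0,0,0,0,0],[-0.2,0,0,0,0,0,0],[-0.2,0,0,0,0,0,0],[-0.2,0,0,-1.5,0,0,0],[-0.2,0,0,-4,0,0,0],[-0.2,0,0,-8,0,0,0],[0,0,0,-12,0,0,0],[0,0,0,-15,0,0,0]]], "newtons": 60}}

```text
clock: 13.2
eef_pos: [690.0, -11.6, 205.2]
tcp_rot: [3.132, -0.001, 1.442]
contact_force: [1.0, -0.6, 0.2]
opening: 0.499
```

```bash
python3 - <<'E'
from h import *
b=save("wrist");save("top");save("side")
im=cv2.imread(b+".png");hsv=cv2.cvtColor(im,cv2.COLOR_BGR2HSV)
m=((hsv[...,0]<14)&(hsv[...,1]>120)&(hsv[...,2]<190)).astype(np.uint8)
e=np.array([np.cos(np.radians(-7.5)),np.sin(np.radians(-7.5))]);n=np.array([-e[1],e[0]])
k_,l,st,ce=cv2.connectedComponentsWithStats(m)
for k in range(1,k_):
    if st[k][4]<300: continue
    for z,c0,L in((54,[663,-8.8],40),(58,[681.3,130],50)):
        p=np.argwhere(l==k)[:,::-1];X=back(b,p,z)[:,:2];c=X.mean(0);u=np.linalg.svd(X-c,full_matrices=0)[2][0];u*=np.sign(u[0]);s=(X-c)@u;w=(X-c)@[-u[1],u[0]]
        h=c+u*(s.min()+L);d=h-c0
        if abs(d@n)<25: print(st[k],"wid",np.ptp(w),"len",np.ptp(s),"ang",np.degrees(np.arctan2(u[1],u[0])),"in clip",d@e,d@n)
# mid trier in top & side: crop
a=cv2.imread("pics/top0.png")[240:340,150:260];c=cv2.imread("pics/side0.png")[290:390,320:430]
cv2.imwrite("pics/c1.png",np.hstack([cv2.resize(x,None,fx=3.6,fy=3.6,interpolation=2) for x in(a,c)]))
go([420,60,280],0)
E
```

```text
pics/wrist7.png [690.  -11.6 205.2]
pics/top1.png [692.2 -11.7 210.4]
pics/side1.png [692.1 -11.7 208. ]
[ 471  127   53  126 3438] wid 27.86800010126989 len 103.27214286681664 ang -9.525762443755024 in clip 1.729449625062274 2.4256007038431138
[ 310  137   23  101 1757] wid 17.689871381095955 len 81.37460212131575 ang -7.991722541094771 in clip 1.7821048054279867 0.5075182722595855
shift cm [  3.63 -27.68  -7.83] rot deg [ 0.53 -0.61 82.61]
```

View pics/c1.png

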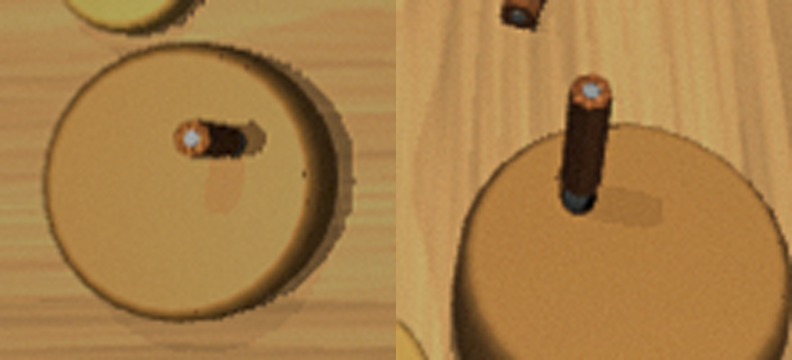

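```bash
python3 - <<'E'
from h import *
print("cap top",back("pics/top0",[(203.3,278.6)],212),"cap side",back("pics/side0",[(374.4,315)],212),"base side",back("pics/side0",[(370.6,344.6)],112),"base top",back("pics/top0",[(218,279.5)],112))
# wheel ellipse
print(back("pics/top0",[(162.5,290.5),(202,252),(201,329)],100))
E
```

```text
cap top [[467.26957626 270.80721642 212.        ]] cap side [[467.51891502 272.98666814 212.        ]] base side [[468.90077695 279.43151184 112.        ]] base top [[466.89764897 258.72049439 112.        ]]
[[443.25176253 398.80407201 100.        ]
 [536.54096061 300.97672986 100.        ]
 [347.05719951 303.39306603 100.        ]]
```

```bash
python3 - <<'E'
from h import *
go([467,-40,300],0)
E
```

```text
shift cm [ -5.67 -21.71  -9.77] rot deg [ 0.53 -0.61 82.61]
```

>>> {"method": "apply_moves", "body": {"targets": [[[0,-0.5,-3,-2,0,0,8],[0,-1,-6,-4,0,0,16],[0,-2,-9,-6,0,0,24],[0,-3,-12,-8,0,0,32],[0,-4,-15,-9.8,0,0,40],[0,-5,-18,-9.8,0,0,48],[0,-5.7,-21.7,-9.8,0,0,56],[0,-5.7,-21.7,-9.8,0,0,64]]]}}

```text
clock: 14.15
eef_pos: [462.3, -40.4, 299.5]
tcp_rot: [3.139, -0.009, 0.318]
contact_force: [0.3, -0.1, -0.1]
opening: 0.504
```

```bash
cat >> h.py <<'E'
def goR(p,T):
    R,q=pose();T=np.array(T,float).T;print("shift cm",(R.T@(np.array(p)-q)/10).round(2),"rot deg",np.degrees(Ro.from_matrix(R.T@T).as_rotvec()).round(2))
H=[[1,0,0],[0,0,-1],[0,1,0]]  # tool x,y,z in world: horizontal, pointing +Y
E
python3 - <<'E'
from h import *
go([467,-40,300],0); goR([467,100,240],H); print(r.sense()["qpos"])
E
```

```text
shift cm [ 0.46  0.11 -0.05] rot deg [ 0.07 -0.51 18.25]
shift cm [  4.79 -13.2    5.95] rot deg [89.24 13.92 14.73]
[-9.10415158e-02  2.53336633e-02  1.88496538e+00  1.01896887e-03
  1.22230273e+00 -4.09861337e-01]
```

>>> {"method": "apply_moves", "body": {"targets": [[[0,0.3,-0.7,0.3,7,1.1,1.2],[0,0.6,-1.5,0.6,14,2.2,2.3],[0,1,-2.5,1,21,3.3,3.5],[0,1.4,-3.7,1.7,28,4.4,4.7],[0,1.8,-5,2.2,35,5.5,5.8],[0,2.2,-6.2,2.8,42,6.6,7],[0,2.6,-7.4,3.3,49,7.7,8.1],[0,3,-8.5,3.8,56,8.8,9.3]]]}}

```text
clock: 14.95
eef_pos: [464.5, 49.9, 261.3]
tcp_rot: [-2.15, -0.065, 0.109]
contact_force: [0.2, 0.4, -0.4]
opening: 0.5
```

```bash
python3 - <<'E'
from h import *
goR([467,120,220],H); print(r.sense()["qpos"],pose()[0].T)
E
```

```text
shift cm [ 0.74 -0.3   8.1 ] rot deg [32.96  4.99  5.43]
[-0.45749356  0.37741899  1.92435904  0.81264998  1.51795973 -0.94689003] [[ 0.99194581  0.1086679   0.06507528]
 [ 0.11376141 -0.53843152 -0.83495499]
 [-0.05569422  0.83563316 -0.54645711]]
```

>>> {"method": "apply_moves", "body": {"targets": [[[0,0.1,0,1.3,6.5,1,1],[0,0.3,-0.1,2.6,13,2,2],[0,0.4,-0.2,4,20,3,3.2],[0,0.5,-0.3,5.4,26,4,4.3],[0,0.7,-0.3,6.8,33,5,5.4],[0,0.7,-0.3,8.1,33,5,5.4],[0,0.7,-0.3,8.1,33,5,5.4]]]}}

```text
clock: 15.65
eef_pos: [465.7, 121.2, 218.6]
tcp_rot: [-1.571, 0.003, 0.002]
contact_force: [0.7, -0.4, 0.6]
opening: 0.497
```

```bash
python3 - <<'E'
from h import *
goR([467.5,200,194],H);goR([467.5,283,194],H); print(r.sense()["qpos"]); b=save("wrist"); save("top")
print(proj(b,[[467.4,272,212],[467.4,272,194],[467.4,272,122]]))
im=cv2.imread(b+".png");hsv=cv2.cvtColor(im,cv2.COLOR_BGR2HSV)
m=((hsv[...,0]<14)&(hsv[...,1]>120)&(hsv[...,2]<190)).astype(np.uint8);k_,l,st,ce=cv2.connectedComponentsWithStats(m)
for k in range(1,k_):
    if st[k][4]>300: print(st[k],ce[k])
E
```

```text
shift cm [0.21 2.45 7.88] rot deg [ 0.02  0.11 -0.18]
shift cm [ 0.22  2.45 16.18] rot deg [ 0.02  0.11 -0.18]
[-0.44640812  0.7706177   2.00857995  1.14802794  1.7247969  -1.23842975]
pics/wrist8.png [465.7 121.2 218.6]
pics/top2.png [466.2 120.5 219.8]
[[324.79691493 224.92322671]
 [324.78822031 245.36920904]
 [324.74316247 320.03868768]]
[  2  55  37  78 583] [23.99142367 83.72212693]
[ 35  61  30 107 666] [ 48.21171171 116.5       ]
[   0  134   79  124 2281] [ 39.7084612  215.51424814]
```

View pics/wrist8.png

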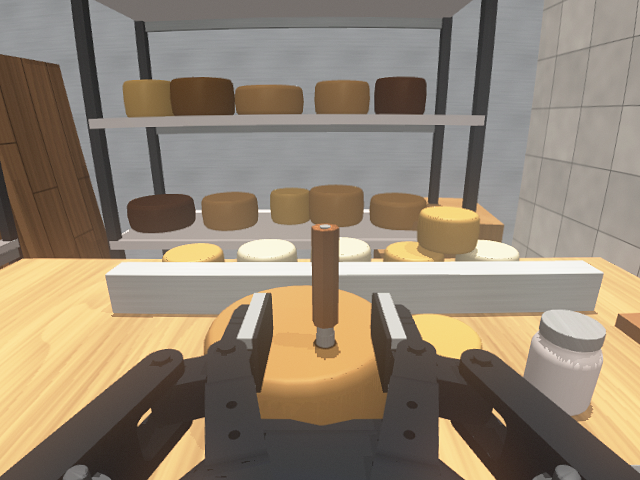

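The mid handle stands from (325,227) to (324,327), straight ahead and centred between the jaws, within 2 px of where I predicted it. I've now viewed 12 pictures, so the rest of the checks are numeric.

>>> {"method": "apply_moves", "body": {"targets": [[[0,0.2,1.2,2,0,0,0],[0,0.2,2.4,5,0,0,0],[0,0.2,2.4,8,0,0,0],[0,0.2,2.4,11,0,0.1,-0.2],[0,0.2,2.4,13,0,0.1,-0.2],[0,0.2,2.4,15,0,0.1,-0.2],[0,0.2,2.4,16,0,0.1,-0.2],[0,0.2,2.4,16,0,0.1,-0.2]]]}}

```text
clock: 16.55
eef_pos: [468.5, 280.7, 197.7]
tcp_rot: [-1.573, -0.009, 0.001]
contact_force: [0.6, -0.2, 0.1]
opening: 0.503
```

```bash
python3 - <<'E'
from h import *
goR([467.5,282,194],H);b=save("wrist"); print(r.sense()["contact_force"])
im=cv2.imread(b+".png");g=cv2.cvtColor(im,cv2.COLOR_BGR2HSV)
m=((g[...,0]<14)&(g[...,1]>110)&(g[...,2]<150))
for row in range(110,420,20):
    x=np.flatnonzero(m[row,270:375]);print(row,(x.min()+270,x.max()+270,len(x)) if len(x) else None)
print(proj(b,[[467.4,272,212],[467.4,272,167],[467.4,272,122]]))
E
```

```text
shift cm [-0.11  0.37  0.13] rot deg [0.15 0.08 0.5 ]
pics/wrist9.png [468.5 280.7 197.7]
[-0.26325288  0.43171889  0.42704871]
110 None
130 None
150 None
170 None
190 None
210 None
230 None
250 None
270 None
290 (np.int64(294), np.int64(294), 1)
310 (np.int64(293), np.int64(315), 6)
330 (np.int64(294), np.int64(347), 42)
350 (np.int64(294), np.int64(346), 53)
370 (np.int64(295), np.int64(346), 45)
390 (np.int64(295), np.int64(345), 42)
410 (np.int64(296), np.int64(344), 44)
[[320.65269113 284.30466209]
 [319.75852079 376.33911615]
 [319.03741883 450.73149423]]
```

>>> {"method": "apply_moves", "body": {"targets": [[[0,-0.1,0.4,0.4,0,0,0.4],[-1,-0.1,0.4,0.4,0,0,0.4],[-1,-0.1,0.4,0.4,0,0,0.4],[-1,-0.1,0.4,0.4,0,0,0.4],[-1,-0.1,0.4,0.4,0,0,0.4],[-1,-0.1,0.4,0.4,0,0,0.4],[-1,-0.1,0.4,0.4,0,0,0.4]]], "newtons": 110}}

```text
clock: 17.3
eef_pos: [467.8, 284.0, 193.3]
tcp_rot: [-1.573, -0.001, 0.001]
contact_force: [0.6, -1.0, -0.0]
opening: 0.223
```

```bash
python3 - <<'E'
from h import *
s=r.sense();print(s["contact_force"],s["wrist_torque"],s["qpos"]);goR([467.5,284,294],H)
E
```

```text
[ 6.33030108e-01 -1.01554998e+00 -6.47597561e-04] [-0.61291226 -0.02679697 -0.01652543] [-0.12805623  0.80437436  2.09368245  1.4453038   1.59925997 -1.33050579]
shift cm [ -0.02 -10.07  -0.02] rot deg [0.15 0.03 0.07]
```

>>> {"method": "apply_moves", "body": {"targets": [[[-1,0,-1,0,0,0,0],[-1,0,-2.5,0,0,0,0],[-1,0,-4,0,0,0,0],[-1,0,-5.5,0,0,0,0],[-1,0,-7,0,0,0,0],[-1,0,-8.5,0,0,0,0],[-1,0,-10,0,0,0,0],[-1,0,-11.5,0,0,0,0]]]}}

```text
clock: 18.1
eef_pos: [467.2, 284.4, 309.4]
tcp_rot: [-1.574, -0.001, 0.001]
contact_force: [0.0, -0.3, -1.0]
opening: 0.225
```

>>> {"method": "apply_moves", "body": {"targets": [[[-1,0,-1,0,0,0,0],[-1,0,-2,0,0,0,0],[-1,0,-3,0,0,0,0],[-1,0,-3,0,0,0,0]]]}}

```text
clock: 18.5
eef_pos: [467.3, 284.4, 340.6]
tcp_rot: [-1.573, -0.003, 0.001]
contact_force: [0.6, 0.2, -1.1]
opening: 0.224
```

```bash
python3 - <<'E'
from h import *
s=r.sense();print(s["contact_force"],s["qpos"],s["opening"])
e=np.array([np.cos(np.radians(-7.5)),np.sin(np.radians(-7.5)),0]);n=np.array([-e[1],e[0],0])
goR([600,100,320],[n,e,[0,0,-1]])
b=save("side")
print(proj(b,[[467.5,275,212+113]]))
E
```

```text
[ 0.60183781  0.17649895 -1.13143628] [-0.1271394   0.48940323  2.11174194  1.45938174  1.63440083 -1.03684458] 0.22393159620836756
shift cm [ 13.25   2.14 -18.45] rot deg [-72.47 -63.66 -63.63]
pics/side2.png [467.3 284.4 340.6]
[[378.85462835 279.74754786]]
```

The mid trier is free, with its blade tip about 60 mm above the wheel. Now I swing it to blade-forward.

>>> {"method": "apply_moves", "body": {"targets": [[[-1,0.9,0.1,-1.3,-5.1,-4.5,-4.5],[-1,1.9,0.3,-2.6,-10.2,-9,-9],[-1,2.8,0.4,-3.9,-15.3,-13.5,-13.5],[-1,3.8,0.6,-5.2,-20.5,-18,-18],[-1,4.7,0.7,-6.5,-25.7,-22.5,-22.5],[-1,5.7,0.9,-7.8,-30.8,-27,-27],[-1,6.6,1,-9.1,-36,-31.5,-31.5],[-1,7.5,1.2,-10.4,-41,-36,-36]]]}}

```text
clock: 19.35
eef_pos: [543.0, 179.6, 327.7]
tcp_rot: [-2.478, -0.302, 0.833]
contact_force: [-0.3, -0.1, -1.0]
opening: 0.226
```

```bash
python3 - <<'E'
from h import *
s=r.sense();print(s["contact_force"],s["qpos"],s["opening"])
e=np.array([np.cos(np.radians(-7.5)),np.sin(np.radians(-7.5)),0]);n=np.array([-e[1],e[0],0])
goR([644,64,250],[n,e,[0,0,-1]])
E
```

```text
[-0.33423956 -0.11688165 -1.01992585] [-0.03597552  0.37479732  1.57477431  0.61427573  1.58932547 -1.08971056] 0.22625182873168978
shift cm [-3.99 16.26 -3.96] rot deg [-31.33 -27.42 -27.5 ]
```

>>> {"method": "apply_moves", "body": {"targets": [[[-1,-0.6,2.5,-0.6,-5,-4.4,-4.4],[-1,-1.2,5,-1.2,-10,-8.8,-8.8],[-1,-1.8,7.5,-1.8,-15,-13,-13],[-1,-2.4,10,-2.4,-20,-17.5,-17.5],[-1,-3,12.5,-3,-25,-22,-22],[-1,-3.6,15,-3.6,-30,-26.3,-26.3],[-1,-4,16.3,-4,-31.3,-27.4,-27.5],[-1,-4,16.3,-4,-31.3,-27.4,-27.5]]]}}

```text
clock: 20.15
eef_pos: [643.4, 63.4, 248.4]
tcp_rot: [-3.137, -0.0, 1.439]
contact_force: [-0.8, 0.2, -1.2]
opening: 0.225
```

```bash
python3 - <<'E'
from h import *
s=r.sense();print(s["contact_force"],s["qpos"],s["opening"])
e=np.array([np.cos(np.radians(-7.5)),np.sin(np.radians(-7.5)),0]);n=np.array([-e[1],e[0],0])
goR([645.4,64.1,140],[n,e,[0,0,-1]])
E
```

```text
[-0.80603317  0.16471175 -1.24523365] [ 9.51298334e-02  3.73751526e-01  1.56361267e+00  1.50741212e-03
  1.20832351e+00 -1.34471267e+00] 0.22517919087100724
shift cm [ 0.09  0.24 10.84] rot deg [-0.25 -0.03 -0.03]
```

>>> {"method": "apply_moves", "body": {"targets": [[[-1,0.1,0.2,4,-0.2,0,0],[-1,0.1,0.2,8,-0.2,0,0],[-1,0.1,0.2,10.8,-0.2,0,0],[-1,0.1,0.2,10.8,-0.2,0,0],[-1,0.1,0.2,10.8,-0.2,0,0]]]}}

```text
clock: 20.65
eef_pos: [645.1, 64.0, 140.7]
tcp_rot: [-3.139, -0.001, 1.437]
contact_force: [-0.0, 0.5, -0.7]
opening: 0.217
```

```bash
python3 - <<'E'
from h import *
P=pose();b=save("wrist");t=save("top");sd=save("side")
e=np.array([np.cos(np.radians(-7.5)),np.sin(np.radians(-7.5))]);n=np.array([-e[1],e[0]])
def comps(b,minA):
    im=cv2.imread(b+".png");h=cv2.cvtColor(im,cv2.COLOR_BGR2HSV)
    m=((h[...,0]<14)&(h[...,1]>110)&(h[...,2]<190)).astype(np.uint8);k_,l,st,ce=cv2.connectedComponentsWithStats(m)
    return [(st[k],np.argwhere(l==k)[:,::-1]) for k in range(1,k_) if st[k][4]>minA]
for st,p in comps(b,300):
    print(st)
    if 270<st[0]<330:
        z=P[1][2]+10;X=back(b,p,z)[:,:2];c=X.mean(0);u=np.linalg.svd(X-c,full_matrices=0)[2][0];u*=np.sign(u[0]);s=(X-c)@u;w=(X-c)@[-u[1],u[0]]
        h=c+u*(s.min()+45);d=h-[672.2,60.6];print("wid",np.ptp(w),"len",np.ptp(s),"ang",np.degrees(np.arctan2(u[1],u[0])),"in clip",d@e,d@n)
for q in(t,sd):
    for st,p in comps(q,20):
        if 230<st[0]<400 and 150<st[1]<330: print(q,st,p.mean(0).round(1))
    z=P[1][2]+10;o=np.array([645.4,64.1]);print("pred butt, front",proj(q,[[*(o-18*e),z],[*(o+72*e),z]]).round(1))
e2=np.r_[e,0];n2=np.r_[n,0];goR([645.4,64.1,80],[n2,e2,[0,0,-1]]);print(P)
E
```

```text
pics/wrist10.png [645.1  64.  140.7]
pics/top3.png [646.   64.2 141.9]
pics/side3.png [646.4  64.3 142.5]
[ 399  220   57  136 4655]
[ 201  229   38  114 2422]
[ 104  236   37   95 1612]
[ 293  270   58  156 7218]
wid 23.14441373337972 len 77.36457249195988 ang -7.710380669251157 in clip -6.418236231504074 -0.41433901564249076
pics/top3 [348 192   7  27 101] [350.9 205.5]
pics/top3 [268 200   8  16  49] [271.4 207.7]
pred butt, front [[294.5 210.3]
 [298.6 174. ]]
pics/side3 [297 237  11   6  52] [302.1 239.4]
pics/side3 [261 246  25  15 207] [272.2 252.4]
pics/side3 [295 249  10  14  78] [298.8 256.2]
pics/side3 [255 293  43  15 405] [276.3 299.7]
pred butt, front [[299.7 254.7]
 [262.2 250.5]]
shift cm [-0.04 -0.11  6.26] rot deg [ 0.11 -0.09 -0.08]
(array([[ 0.13306626,  0.99110409, -0.00246131],
       [ 0.99110633, -0.13306257,  0.00160938],
       [ 0.00126756, -0.00265357, -0.99999568]]), array([645.07306792,  64.04355231, 140.73054034]))
```

>>> {"method": "apply_moves", "body": {"targets": [[[-1,0,0.2,3,0.1,0,0],[-1,0,0.2,5.5,0.1,0,0],[-1,0,0.2,6.5,0.1,0,0],[-1,0,0.2,7.2,0.1,0,0],[-1,0,0.2,7.8,0.1,0,0]]], "newtons": 120}}

```text
clock: 21.3
eef_pos: [649.4, 64.2, 65.5]
tcp_rot: [3.14, -0.002, 1.438]
contact_force: [0.1, -0.3, 0.0]
opening: 0.219
```

>>> {"method": "apply_moves", "body": {"targets": [[[-1,0,0,0.5,0,0,0],[-1,0,0,0.9,0,0,0],[-1,0,0,1.2,0,0,0]]]}}

```text
clock: 21.6
eef_pos: [650.3, 64.3, 54.3]
tcp_rot: [3.138, -0.002, 1.438]
contact_force: [-0.5, -1.4, -1.3]
opening: 0.216
```

>>> {"method": "apply_moves", "body": {"targets": [[[-1,0,0,0.2,0,0,0],[-1,0,0,0.4,0,0,0],[-1,0,0,0.4,0,0,0]]]}}

```text
clock: 21.9
eef_pos: [650.0, 64.3, 50.0]
tcp_rot: [3.139, -0.002, 1.438]
contact_force: [-1.2, 1.1, 0.6]
opening: 0.218
```

>>> {"method": "apply_moves", "body": {"targets": [[[-1,0,0,0.2,0,0,0],[-1,0,0,0.4,0,0,0],[-1,0,0,0.4,0,0,0]]]}}

```text
clock: 22.2
eef_pos: [649.1, 64.3, 45.0]
tcp_rot: [3.141, -0.002, 1.438]
contact_force: [0.1, -1.9, -6.0]
opening: 0.217
```

```bash
python3 - <<'E'
from h import *
s=r.sense();print(s["contact_force"],s["wrist_torque"],s["eef_pos"])
E
```

```text
[ 0.10892621 -1.86371556 -5.98290057] [-0.61366612  0.47322038 -0.54872523] [649.1321691   64.30031649  45.00621378]
```

>>> {"method": "apply_moves", "body": {"targets": [[[-1,0,0,0.1,0,0,0],[-1,0,0,0.2,0,0,0],[-1,0,0,0.2,0,0,0]]]}}

```text
clock: 22.5
eef_pos: [649.5, 64.4, 43.3]
tcp_rot: [3.14, -0.002, 1.438]
contact_force: [-0.6, -0.8, -1.0]
opening: 0.217
```

>>> {"method": "apply_moves", "body": {"targets": [[[-1,0,0,0.1,0,0,0],[-1,0,0,0.1,0,0,0]]]}}

```text
clock: 22.7
eef_pos: [650.3, 64.4, 43.0]
tcp_rot: [3.138, -0.003, 1.438]
contact_force: [0.3, -1.6, 3.5]
opening: 0.217
```

```bash
python3 - <<'E'
from h import *
P=pose();b=save("wrist")
e=np.array([np.cos(np.radians(-7.5)),np.sin(np.radians(-7.5))]);n=np.array([-e[1],e[0]])
im=cv2.imread(b+".png");h=cv2.cvtColor(im,cv2.COLOR_BGR2HSV)
m=((h[...,0]<14)&(h[...,1]>110)&(h[...,2]<190)).astype(np.uint8);k_,l,st,ce=cv2.connectedComponentsWithStats(m)
for k in range(1,k_):
    if st[k][4]>300 and 270<st[k][0]<330:
        p=np.argwhere(l==k)[:,::-1];X=back(b,p,56)[:,:2];c=X.mean(0);u=np.linalg.svd(X-c,full_matrices=0)[2][0];u*=np.sign(u[0]);s=(X-c)@u;w=(X-c)@[-u[1],u[0]]
        q=c+u*(s.min()+45);d=q-[672.2,60.6];print(st[k],"wid",np.ptp(w),"len",np.ptp(s),"ang",np.degrees(np.arctan2(u[1],u[0])),"in clip",d@e,d@n)
print(r.sense()["wrist_torque"])
E
```

```text
pics/wrist11.png [650.3  64.4  43. ]
[ 293  273   57  153 6145] wid 22.099165061470448 len 74.72371356266589 ang -7.602434020774917 in clip -1.4543253437810886 0.3325458037864494
[ 0.88227514 -0.41261435  0.26362998]
```

>>> {"method": "apply_moves", "body": {"targets": [[[-0.3,0,0,0,0,0,0],[-0.2,0,0,0,0,0,0],[-0.2,0,0,0,0,0,0],[-0.2,0,0,-1.5,0,0,0],[-0.2,0,0,-4,0,0,0],[-0.2,0,0,-6,0,0,0],[-1,0,0,-7,0,0,0],[-1,0,0,-7,0,0,0]]], "newtons": 60}}

```text
clock: 23.55
eef_pos: [651.1, 64.4, 115.1]
tcp_rot: [3.135, -0.003, 1.438]
contact_force: [-0.0, 1.0, -1.1]
opening: 0.068
```

>>> {"method": "apply_moves", "body": {"targets": [[[-1,0,0,0,0,0,0],[-1,0,0,0,0,0,0],[-1,0,0,0,0,0,0]]]}}

```text
clock: 23.85
eef_pos: [650.5, 64.3, 114.2]
tcp_rot: [3.137, -0.003, 1.438]
contact_force: [0.6, -0.6, -0.1]
opening: 0.003
```

```bash
python3 - <<'E'
from h import *
P=pose();b=save("wrist");s=r.sense();print(s["opening"],s["eef_pos"],s["contact_force"])
e=np.array([np.cos(np.radians(-7.5)),np.sin(np.radians(-7.5))]);n=np.array([-e[1],e[0]])
im=cv2.imread(b+".png");h=cv2.cvtColor(im,cv2.COLOR_BGR2HSV)
m=((h[...,0]<14)&(h[...,1]>110)&(h[...,2]<190)).astype(np.uint8);k_,l,st,ce=cv2.connectedComponentsWithStats(m)
for k in range(1,k_):
    if st[k][4]>300:
        p=np.argwhere(l==k)[:,::-1];X=back(b,p,56)[:,:2];c=X.mean(0);u=np.linalg.svd(X-c,full_matrices=0)[2][0];u*=np.sign(u[0]);s=(X-c)@u;w=(X-c)@[-u[1],u[0]]
        q=c+u*(s.min()+45);d=q-[672.2,60.6];print(st[k],"wid",np.ptp(w),"len",np.ptp(s),"ang",np.degrees(np.arctan2(u[1],u[0])),"in clip",d@e,d@n)
e2=np.r_[e,0];n2=np.r_[n,0];goR([672.2-22*e[0],60.6-22*e[1],75],[n2,e2,[0,0,-1]])
E
```

```text
pics/wrist12.png [650.5  64.3 114.2]
-0.0017604631800161204 [650.57997784  64.33127728 114.21253474] [-0.78942819  0.1988939   0.64539816]
[ 408  222   65  143 5282] wid 31.601190680047388 len 96.93052473011926 ang -7.272821309937471 in clip -1.122198346702227 72.64863810673114
[ 301  228   39   63 1913] wid 22.057576300480687 len 38.792605139120326 ang -7.547041140103566 in clip 2.3743485278572396 0.1736463345808023
[ 184  233   44  126 2919] wid 20.857240487233128 len 85.27774568978565 ang -8.174034154478157 in clip 5.103108905790672 -69.60722404411938
[  76  240   44  104 2014] wid 17.02800502229239 len 70.99953366856444 ang -7.635139390591216 in clip 9.281187422893172 -137.40424629142515
shift cm [-0.1  -0.03  3.92] rot deg [ 0.28 -0.17 -0.09]
```

>>> {"method": "apply_moves", "body": {"targets": [[[-1,0,0,2.5,0,0,0],[-1,0,0,3.8,0,0,0],[-1,0,0,4.3,0,0,0],[-1,0,0,4.6,0,0,0],[-1,0,0,4.8,0,0,0],[-1,0,0,4.8,0,0,0]]]}}

```text
clock: 24.5
eef_pos: [650.9, 64.5, 66.8]
tcp_rot: [3.137, -0.003, 1.438]
contact_force: [-1.5, -0.3, 2.5]
opening: -0.0
```

```bash
python3 - <<'E'
from h import *
s=r.sense();print(s["contact_force"],s["eef_pos"])
E
```

```text
[-1.54354195 -0.30855642  2.49269407] [650.92199545  64.4653811   66.79954348]
```

Contact came at 66.8 mm and the handle top should be at 67, so the butt side is seated. Now I probe the blade side.

>>> {"method": "apply_moves", "body": {"targets": [[[-1,0,0,-2.5,0,0,0],[-1,0,2.5,-2.5,0,0,0],[-1,0,4.7,-2.5,0,0,0],[-1,0,4.7,-1.2,0,0,0],[-1,0,4.7,-0.4,0,0,0],[-1,0,4.7,0,0,0,0],[-1,0,4.7,0.15,0,0,0],[-1,0,4.7,0.15,0,0,0]]]}}

```text
clock: 25.3
eef_pos: [697.3, 58.3, 65.7]
tcp_rot: [3.136, -0.003, 1.438]
contact_force: [1.3, -0.7, 2.3]
opening: 0.002
```

>>> {"method": "apply_moves", "body": {"targets": [[[-1,0,0,0.1,0,0,0],[-1,0,0,0.1,0,0,0]]]}}

```text
clock: 25.5
eef_pos: [697.6, 58.4, 65.4]
tcp_rot: [3.135, -0.003, 1.439]
contact_force: [1.1, -1.6, 6.4]
opening: 0.0
```

>>> {"method": "apply_moves", "body": {"targets": [[[-1,0,0,-3,0,0,0],[-1,-3.5,-2.5,-3,0,0,0],[-1,-7,-4.7,-3,0,0,0],[-1,-7,-4.7,-2,0,0,0],[-1,-7,-4.7,-0.5,0,0,0],[-1,-7,-4.7,0,0,0,0],[-1,-7,-4.7,0.3,0,0,0],[-1,-7,-4.7,0.3,0,0,0]]]}}

```text
clock: 26.3
eef_pos: [640.1, -3.7, 61.5]
tcp_rot: [3.139, -0.003, 1.44]
contact_force: [-9.3, -0.2, 15.1]
opening: 0.0
```

```bash
python3 - <<'E'
from h import *
s=r.sense();print(s["contact_force"],s["eef_pos"])
e=np.array([np.cos(np.radians(-7.5)),np.sin(np.radians(-7.5)),0]);n=np.array([-e[1],e[0],0])
goR(np.array([663,-8.8,62])-22*e,[n,e,[0,0,-1]]);goR(np.array([681.3,130,72])-25*e,[n,e,[0,0,-1]])
E
```

```text
[-9.30951898 -0.18725231 15.06417927] [640.14121962  -3.66878095  61.47561522]
shift cm [-0.21  0.13 -0.05] rot deg [ 0.13 -0.16 -0.01]
shift cm [13.79 -0.16 -1.01] rot deg [ 0.13 -0.16 -0.01]
```

>>> {"method": "apply_moves", "body": {"targets": [[[-1,0,0,-4,0,0,0],[-1,5,0,-4,0,0,0],[-1,10,0,-4,0,0,0],[-1,13.8,-0.2,-4,0,0,0],[-1,13.8,-0.2,-2.5,0,0,0],[-1,13.8,-0.2,-1.5,0,0,0],[-1,13.8,-0.2,-1,0,0,0],[-1,13.8,-0.2,-0.8,0,0,0]]]}}

```text
clock: 27.1
eef_pos: [654.0, 132.8, 69.5]
tcp_rot: [-3.138, -0.002, 1.438]
contact_force: [-14.2, 2.9, 24.4]
opening: -0.004
```

>>> {"method": "apply_moves", "body": {"targets": [[[-1,0,0,0.1,0,0,0],[-1,0,0,0.1,0,0,0]]]}}

```text
clock: 27.3
eef_pos: [653.1, 132.1, 69.2]
tcp_rot: [-3.136, -0.003, 1.437]
contact_force: [-7.7, 2.9, 14.5]
opening: -0.0
```

>>> {"method": "apply_moves", "body": {"targets": [[[-1,0,0,-4,0,0,0],[-1,0,0,-8,0,0,0],[-1,-3,0,-12,0,0,0],[-1,-6,0,-15,0,0,0],[-1,-6,0,-15,0,0,0]]]}}

```text
clock: 27.8
eef_pos: [647.8, 68.0, 223.7]
tcp_rot: [3.14, -0.003, 1.433]
contact_force: [0.5, 1.2, 0.2]
opening: -0.001
```

```bash
python3 - <<'E'
from h import *
b=save("wrist");t=save("top");print(r.sense()["clock"],r.sense()["contact_force"])
e=np.array([np.cos(np.radians(-7.5)),np.sin(np.radians(-7.5))]);n=np.array([-e[1],e[0]])
im=cv2.imread(b+".png");h=cv2.cvtColor(im,cv2.COLOR_BGR2HSV)
m=((h[...,0]<14)&(h[...,1]>110)&(h[...,2]<190)).astype(np.uint8);k_,l,st,ce=cv2.connectedComponentsWithStats(m)
for k in range(1,k_):
    if st[k][4]<300: continue
    p=np.argwhere(l==k)[:,::-1]
    for nm,z,c0,L in(("L",58,[681.3,130],50),("M",56,[672.2,60.6],45),("S",54,[663,-8.8],40)):
        X=back(b,p,z)[:,:2];c=X.mean(0);u=np.linalg.svd(X-c,full_matrices=0)[2][0];u*=np.sign(u[0]);s=(X-c)@u;w=(X-c)@[-u[1],u[0]]
        d=c+u*(s.min()+L)-c0
        if abs(d@n)<15: print(nm,"wid",np.ptp(w).round(1),"len",np.ptp(s).round(1),"ang",np.degrees(np.arctan2(u[1],u[0])).round(1),"in clip",(d@e).round(1),(d@n).round(1))
a=cv2.imread("pics/top0.png");c=cv2.imread(t+".png");D=cv2.absdiff(a,c).max(2)
for nm,(x,y) in dict(A=(185,229),B=(405,213),C=(413,314),jar=(203,180),dish=(387,168),brush=(450,188)).items(): print(nm,(D[y-22:y+22,x-22:x+22]>60).mean().round(3))
E
```

```text
pics/wrist13.png [647.8  68.  223.7]
pics/top4.png [646.9  69.5 221.1]
27.9 [-0.20554842 -0.14364715 -0.43002472]
L wid 28.0 len 103.0 ang -7.8 in clip 3.7 0.9
M wid 21.9 len 85.1 ang -8.2 in clip 6.4 0.0
S wid 19.1 len 82.2 ang -6.6 in clip 2.9 -0.2
A 0.0
B 0.0
C 0.0
jar 0.0
dish 0.0
brush 0.0
```

```bash
python3 -c "
from rig import r
print(r.sign_off())"
```

```text
the job is handed in; nothing more can be done
None
```

All three triers are back on the rail in size order, each pressed into its own clip with the blade pointing away from the robot, and released. I handed the job in at about 28 s with the gripper clear of everything; no verdict was reported.

Last checks, from the wrist camera and by touching each handle from above with the closed fingertips:

| Trier | Sideways offset | Lengthwise offset | Off square (yaw) | Handle top, touched (expected) |
|---|---|---|---|---|
| Large | +0.9 mm | +3.7 mm | 0.3° | 69.3 mm at the butt end (71) |
| Middle | 0.0 mm | +6.4 mm | 0.7° | 66.8 mm at the butt end, 65.4 mm at the blade end (67) |
| Small | −0.2 mm | +2.9 mm | 0.9° | 61.5 mm at the butt end (63) |

- **Height:** The large and small handles read 1.5–1.7 mm low while I pressed on their butt ends with about 15 N. I took this as a slight pitch or springing, still within tolerance. I did not touch their blade ends to confirm it.
- **Extra force:** The closed fingertips briefly pressed the large handle with 24 N.
- **Middle trier's lengthwise offset:** The 6.4 mm reading differs from 2.4 mm and −1.5 mm in earlier pictures, where the handle was partly hidden. All three are well inside the 22 mm limit.
- **Other items:** Comparing the top camera before and after showed no change at the small cheeses, jar, dish or brush. I saw no force reading that suggested contact with the big wheel.

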